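# Draw the syringe plunger to the set mark under the reading lens

## Robot

A 6-joint arm with a two-finger parallel gripper is mounted at the origin on a cart in front of the work surface, level with it; the furniture and walls round the work are solid. World frame = base frame: x ahead of the robot, y to its left, z up, the work surface at z = 0. Lengths are in m, angles in degrees, forces in N, time in s.
With the tool pointing down it reaches from about 0.4 to 0.825 m from the base axis. Payload 7 kg.
Tool frame: the origin (TCP) lies on the centre line of the jaws, within the pads' length; the fingertips stand 8 mm ahead of it and the grasp point (between the pads) lies 11 mm behind it; z points along the fingers, y is the line along which they close (so a half turn about z gives the same grasp; the last joint's range is limited). The gripper opens to 88 mm and grips with 3 to 60 N. Pads are 19 mm wide; open, the fingers measure 130 mm over their backs; the gripper's body (78 mm by 193 mm) begins 47 mm behind the grasp point.
Start: joints at [81.022, 20.546, 0.682, 0, -70.136, -16.507], TCP at [0.29, 0.609, 0.235] pointing down, gripper open.
Joint ranges: [-176.03, 176.03], [-82.01, 121.73], [-58.28, 71.71], [-173.87, 95.51], [-174.79, -0.11], [-173.66, 173.66]. Speed limits (degrees/s): [136.94, 136.94, 172.46, 180, 180, 180].

## Interface

Orientations are given as [roll, pitch, yaw] about the fixed x, y, z axes, in that order (R = Rz(yaw) Ry(pitch) Rx(roll)).
In Python, from plant import r gives the robot as it stands.
- The arm moves only by the tool carry_out, never from a script. Its argument "targets" is a list of rows, each a list of 6 numbers: the shift along the tool's x, y, z scaled (see below), then the turn, a rotation vector about the tool's x, y, z scaled (see below). A call has 1 to 5 rows; each row shifts and turns the commanded pose from where the row before left it, along the tool's axes as they then stand; what a row does not reach is not made up. The controller multiplies each number of a shift by 0.5 m and each number of a turn by 60 degrees. A row lasts 1/8 s, in which the tool goes at most 62.5 mm and 10.7 degrees, less where a joint would pass 70% of its speed; a pose out of reach is approached as far as the arm can. A call with a number of a shift or a turn outside -1 to 1 is refused whole. A call with a gripper value outside its range is refused whole. "hand" is the opening, from 0 (shut) to 1 (fully open), set as the call begins (left out, the last holds). The fingers move at their own pace and stop on an object; "squeeze" is the grip in N (left out, the last holds). Time passes only in rows, so rows that do not move let the fingers close. It gives the time, the measured TCP pose, the force, the opening and the grip force at its end, in the units of the state.
- r.get_state(): the state, without advancing time (a new reading comes with each control period).
- r.capture(name): name is "scene" or "top"; returns the picture (384x512x3 uint8, red, green, blue); there is no depth.
- r.camera_info(name): a dict with "K" (3x3 intrinsics, pixels), "distortion" ([k1, k2, p1, p2, k3] as OpenCV has them; the pictures are not rectified), "eye" and "attitude" of the camera in the world. Camera axes: x right, y down, z forward; pixel columns grow to the right and rows downward; lengths in m; the calibration is good to about 2 mm. A picture is of the moment at which its call begins. camera_info takes no time and is no camera call.
- r.close_job(): hands the job in; it is judged then, once.
The state is a dict: "time_s": time; "joints": joint angles; "qd": joint speeds; "joint_torque": joint torques, N m; "tcp_pos": TCP position; "eef_rot": TCP orientation; "contact_force": force on the tool from outside, world axes, zero at the start; "moment": the same for the moment, N m; "gripper_width": finger opening in m; "gripper_force": force on a finger pad.
Only numpy, scipy, OpenCV 4.12 (cv2) and the standard library are available. Lean on these libraries where they do the work, as an engineer would, in place of code of your own. Each camera call takes 0.05 s, during which the arm holds its last target. There are 200 camera calls.

## Task

Swing the reading lens round on its stiff arm until it stands squarely in front of the glass syringe barrel, and let go of it. Then draw the plunger straight up, without straining it sideways against the glass, until its lower end is level with the needle of the pointer on the scale beside the barrel, and finish while still holding it there, with the lens left in place. Leave the pointer where it is set, do not pull the plunger out of the barrel, and do not disturb the other things on the bench.

Things in the scene. Friction and masses are not known exactly. Their poses are not given: they have to be found in the camera images.
- stand: Syringe stand, fixed to the bench: grey base plate 150 x 210 x 12 mm with an upright glass barrel, clamped to a steel post 56 mm behind it (+x; post top 162 mm up). Origin on the bench surface under the barrel's axis; z up along that axis, -x the front (towards the robot at yaw 0), +y the side of the scale strip, -y the side of the lens post.
- barrel_mouth (a point): Centre of the open top of the glass barrel, 153 mm above the bench. Barrel: 27 mm outside, round bore 21.5 mm, bore floor 50 mm above the bench (bore 103 mm deep); its finger flange at the mouth is 42 mm across and 3 mm thick.
- plunger: Loose bright steel plunger, about 0.15 kg: rod 20 mm thick, 110 mm long, dark band at the lower end; 13 mm neck; black fluted knob 28 mm wide, 20 mm tall, its middle 134 mm above the lower end. Origin: centre of the lower end, z up the rod. At the start it stands on the bore floor, lower end 50 mm above the bench. Nothing but the hand holds it up: let go, it drops back.
- plunger_knob (a point): Middle of the plunger's knob (28 mm across, 20 mm tall): where to grip it from above; 184 mm above the bench at the start.
- pointer_tip (a point): Tip of the horizontal needle of the small dark clip on the flat scale strip at the barrel's +y side (15 mm from the barrel's axis); the clip is held by friction. Its height is the height to which the plunger's lower end shall be drawn: 24 to 48 mm above where the lower end stands at the start.
- lens_arm (a joint): Swing of the reading lens arm about its upright post, rad, seen from above positive is anticlockwise. 0: the lens stands squarely in front (-x side) of the barrel, 85 mm from its axis. It starts swung away, between 1.2 and 2.1; limits -0.3 and 2.3. It is stiff (0.2 N m, about 1.6 N at the grip) and stays where it is left.
- lens_grip (a point): On the axis of the upright black knurled grip over the lens: 16 mm thick, 150 to 184 mm above the bench; this point 168 mm up, 124 mm from the arm's pivot axis. At joint value 0 it lies at (-85, 0) mm in the stand's x, y. The steel arm meets it below, at 131 to 149 mm; under that hangs the round lens, 68 mm across, centre 90 mm up.
- lens_pivot (a point): Point on the upright pivot axis of the lens arm, at (0, -90) mm in the stand's x, y, 168 mm above the bench (top of the pivot itself: 162 mm).
- sample_vial: Bystander: small white vial, 20 mm wide, 43 mm tall, on the stand's base plate. Origin at the centre of its underside.
- dish_a: Bystander: round clear dish, 59 mm wide, 15 mm tall, in front of the stand. Origin at the centre of its underside.
- dish_b: Bystander: round clear dish, 59 mm wide, 15 mm tall, to the +y side of the stand. Origin at the centre of its underside.
- marker: Bystander: felt marker 132 mm long, 13 mm thick, lying in front of the stand. Origin at the middle of its underside.
- bottle_a: Bystander: culture bottle 37 mm wide, 118 mm tall, beside the stand on the side of the lens post. Origin at the centre of its underside.
Things that resemble listed ones, but are neither listed nor needed, are in the scene too. Of the things shaped like the plunger, the steel one is meant.

How it is judged (in metres and radians):
On the way:
1. the lens stands squarely in front of the barrel (within 0.16 rad, 20 mm at the lens) and the fingers have left it, while the plunger is still home (value of joint lens_arm between -0.16 and 0.16 rad and contact force between the fingers and lens_arm below 0.1 N and z of plunger in the frame of stand below 0.056 m), for 0.2 s.
At the end, for the whole second after the job is handed in: The lens is within 0.16 rad of squarely in front of the barrel; the fingers hold the plunger still, its lower end within 5 mm of the pointer's height and at least 18 mm above the bore floor, its rod upright in the bore and not pressed on the glass with more than 15 N (value of joint lens_arm between -0.16 and 0.16 rad and z of plunger in the frame of pointer_tip between -0.005 and 0.005 m and z of plunger in the frame of stand above 0.068 m and linear speed of plunger below 0.01 m/s and angle between the z axis of plunger and the z axis of stand, either way round below 0.04 rad and contact force between the fingers and plunger above 1.5 N and contact force between plunger and stand below 15 N); the arm keeps its last pose, push and grip.
It fails at once if the plunger is strained against the barrel with more than 30 N (contact force between plunger and stand above 30 N).
It fails at once if the plunger is drawn more than 80 mm, nearly out of the barrel (z of plunger in the frame of stand above 0.13 m).
It fails at once if the pointer is shifted by more than 3 mm (distance of pointer_tip from where it was at the start of the episode above 0.003 m).
It fails at once if a bystander is moved by more than 20 mm (distance of any of sample_vial, dish_a, dish_b, marker, bottle_a from where it was at the start of the episode above 0.02 m).
It also fails if it takes over 58 s, if anything falls off the work surface, if the arm or the gripper's body presses on something with over 40 N, if the wrist force passes 120 N, or if a joint passes its speed limit or range.

## Working session

There is one attempt and no reset: what is moved stays moved. The work goes in short steps, Python scripts to look and compute and a tool call to move; the robot and the scene stay as the last step left them, time stands still between calls to the robot, and variables do not carry over. Pictures are saved under pics/ and viewed, at most 10 in all, crops included, and the job is handed in when it is done.

Besides the shell and the picture viewer there is one more tool, called after "Call:" in YAML: its name, and indented under it one key for each argument. carry_out: Moves the arm, as the interface text tells. Its arguments: {"type":"object","properties":{"targets":{"type":"array","items":{"type":"array","items":{"type":"number","minimum":-1,"maximum":1}}},"hand":{"type":"number"},"squeeze":{"type":"number"}},"required":["targets"]}

```bash
mkdir -p pics; ls; cat > h.py <<'E'
import numpy as np, cv2
from plant import r
E
python3 - <<'E'
from h import *
for n in("scene","top"):
    cv2.imwrite(f"pics/{n}0.png",r.capture(n)[:,:,::-1]); print(n,r.camera_info(n))
print(r.get_state())
E
```

```text
pics
scene {'K': array([[404.87475488,   0.        , 259.82736445],
       [  0.        , 404.87475488, 191.37861578],
       [  0.        ,   0.        ,   1.        ]]), 'distortion': array([0.02760703, 0.        , 0.        , 0.        , 0.        ]), 'eye': array([ 0.10587137, -0.46521804,  0.51866663]), 'attitude': array([-116.55835072,    0.54819011,  -36.70564677])}
top {'K': array([[364.74930919,   0.        , 258.71711067],
       [  0.        , 364.74930919, 193.6343507 ],
       [  0.        ,   0.        ,   1.        ]]), 'distortion': array([-0.03172276,  0.        ,  0.        ,  0.        ,  0.        ]), 'eye': array([0.44976912, 0.13768586, 0.98023318]), 'attitude': array([-173.10775087,    0.60985593,  -91.28292554])}
{'time_s': 0.1, 'joints': array([ 8.10221783e+01,  2.05878471e+01,  6.39727095e-01, -1.69320111e-02,
       -7.01337796e+01, -1.65066148e+01]), 'qd': array([-0.01685321, -0.09667793,  0.04555985,  0.11696624, -0.02751538,
       -0.05979215]), 'joint_torque': array([-1.71730015e-03, -5.84162164e+01,  2.93752939e+01,  7.01558724e+00,
        1.02315238e-02, -3.62119977e-05]), 'tcp_pos': array([0.29028082, 0.60894647, 0.2337184 ]), 'eef_rot': array([ 1.79916953e+02, -8.00986501e-03, -2.54901960e+01]), 'contact_force': array([ 0.34492538, -0.43137907,  0.63254008]), 'moment': array([-0.01265904, -0.00426659,  0.0254266 ]), 'gripper_force': 0.0, 'gripper_width': 0.08769759394940208}
```

View pics/scene0.png

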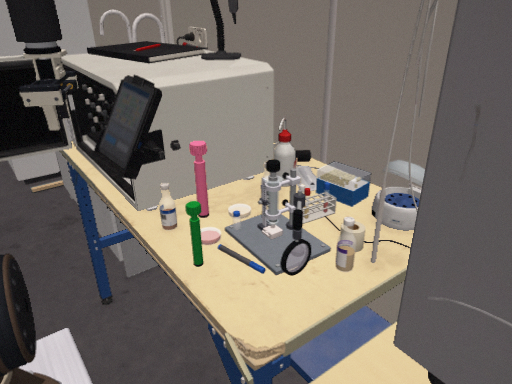

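View pics/top0.png

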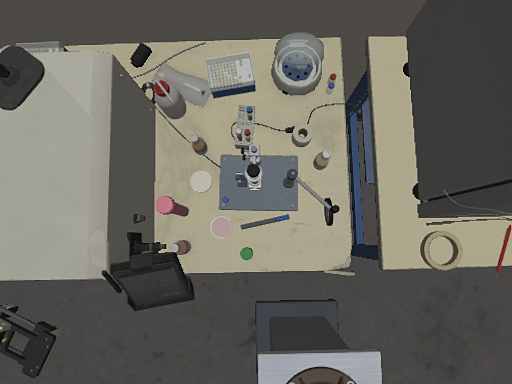

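The steel plunger in the barrel is at scene (272,165). The pink plunger (199,150) and green plunger (194,210) are coloured look-alikes standing on the bench. The lens grip is near scene (297,215), and in the top view the lens is near (333,208). I'll enlarge both.

```bash
python3 - <<'E'
from h import *
a=cv2.imread("pics/scene0.png")[145:285,215:345]; cv2.imwrite("pics/sc.png",cv2.resize(a,None,fx=4.2,fy=4.2,interpolation=cv2.INTER_CUBIC))
a=cv2.imread("pics/top0.png")[135:235,200:350]; cv2.imwrite("pics/tc.png",cv2.resize(a,None,fx=5,fy=5,interpolation=cv2.INTER_CUBIC))
E
```

```text
(no output)
```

View pics/sc.png

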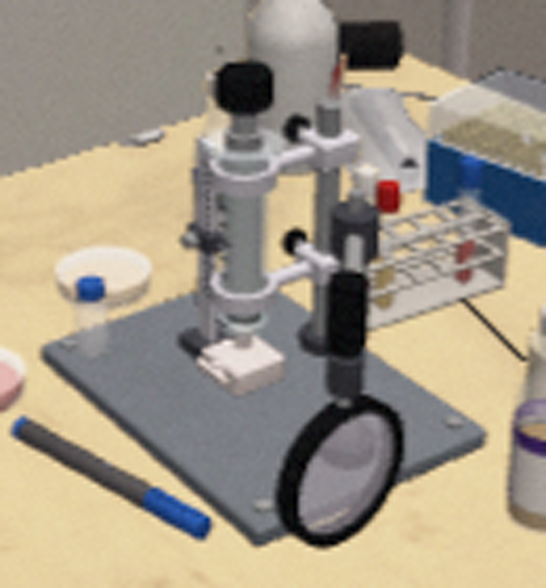

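View pics/tc.png

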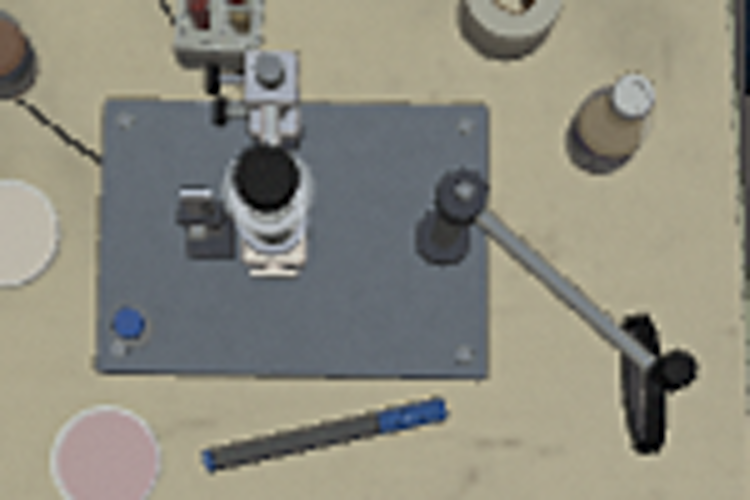

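```bash
cat >> h.py <<'E'
from scipy.spatial.transform import Rotation as Ro
def cam(n):
    c=r.camera_info(n); return c,Ro.from_euler('xyz',c['attitude'],degrees=True).as_matrix()
def ray(n,px):
    c,R=cam(n); p=cv2.undistortPoints(np.array([[px]],float),c['K'],c['distortion'])[0,0]
    return c['eye'],R@np.r_[p,1]
def atz(n,px,z):
    e,d=ray(n,px); return e+d*(z-e[2])/d[2]
def proj(n,P):
    c,R=cam(n); q=R.T@(np.array(P)-c['eye'])
    return cv2.projectPoints(q.reshape(1,3),np.zeros(3),np.zeros(3),c['K'],c['distortion'])[0].ravel()
def tc(u,v): return ((u+.5)/5-.5+200,(v+.5)/5-.5+135)
def sc(u,v): return ((u+.5)/4.2-.5+215,(v+.5)/4.2-.5+145)
E
python3 - <<'E'
from h import *
np.set_printoptions(precision=4,suppress=True)
print("knob",atz("top",tc(266,172),.194),atz("scene",sc(246,90),.184))
print("grip",atz("top",tc(678,368),.184),atz("scene",sc(349,278),.184))
print("pivot",atz("top",tc(464,187),.162))
C=[atz("top",tc(*p),.012) for p in((107,99),(489,104),(488,379),(98,371))]
print(C,np.mean(C,0))
a=cv2.imread("pics/scene0.png")[170:235,250:300]; cv2.imwrite("pics/pt.png",cv2.resize(a,None,fx=9,fy=9,interpolation=cv2.INTER_CUBIC))
E
```

```text
knob [0.5996 0.1557 0.194 ] [0.5973 0.1521 0.184 ]
grip [ 0.5102 -0.0225  0.184 ] [ 0.5102 -0.0243  0.184 ]
pivot [0.5966 0.0665 0.162 ]
[array([0.6767, 0.2453, 0.012 ]), array([0.6688, 0.0383, 0.012 ]), array([0.5197, 0.0441, 0.012 ]), array([0.5288, 0.2516, 0.012 ])] [0.5985 0.1448 0.012 ]
```

View pics/pt.png

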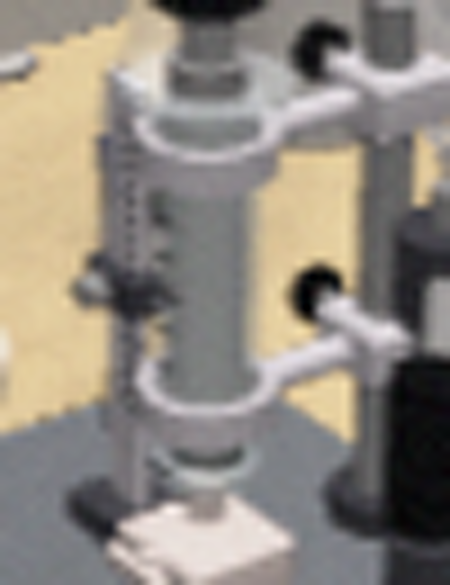

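```bash
python3 - <<'E'
from h import *
np.set_printoptions(precision=2,suppress=True)
y=np.radians(-2.4);R=np.array([[np.cos(y),-np.sin(y)],[np.sin(y),np.cos(y)]]);B=np.array([.599,.155])
def crop(p,z): return (proj("scene",np.r_[B+R@p,z])-[250,170]+.5)*9-.5
for z in(.074,.08,.086,.092,.098): print(z,crop([0,.015],z),crop([0,.0225],z),crop([0,.03],z))
print("mouth",crop([0,0],.153),"flange L/R/near",crop([0,.021],.153),crop([0,-.021],.153),crop([-.021,0],.153),"floor",crop([0,0],.05))
print("post top",crop([.056,0],.162), "corner",proj("scene",np.r_[B+R@np.array([-.075,.105]),.012]))
C=r.get_state();print(C['eef_rot'])
E
```

```text
0.074 [173.57 347.  ] [156.41 335.3 ] [139.45 323.75]
0.08 [173.58 326.08] [156.37 314.48] [139.36 303.02]
0.086 [173.59 305.03] [156.33 293.53] [139.27 282.16]
0.092 [173.6  283.87] [156.28 272.46] [139.18 261.18]
0.098 [173.61 262.58] [156.24 251.26] [139.09 240.09]
mouth [210.07  82.51] flange L/R/near [159.4   53.08] [262.58 113.02] [138.11 104.14] floor [208.09 454.02]
post top [394.8   -6.24] corner [221.76 224.62]
[179.92  -0.01 -25.49]
```

```bash
python3 - <<'E'
from h import *
np.set_printoptions(precision=3,suppress=True)
print("tcp px",proj("scene",r.get_state()['tcp_pos']),proj("top",r.get_state()['tcp_pos']))
for z in(.2,.3,.4): print(z,"tablet top-view",[atz("top",p,z)[:2] for p in((104,273),(128,236),(188,265),(192,302))],"scene",[atz("scene",p,z)[:2] for p in((133,78),(160,88),(128,172))])
for n,p,q in(("pink",(199,146),(165,205)),("green",(194,208),(247,253))):
  for z in(.1,.15,.2,.25): print(n,z,atz("scene",p,z)[:2],atz("top",q,z)[:2])
print("scope etc: brown bottle near",atz("top",(180,247),.1))
E
```

```text
tcp px [ 59.036 119.786] [ 31.562 321.618]
0.2 tablet top-view [array([0.382, 0.476]), array([0.459, 0.426]), array([0.396, 0.297]), array([0.319, 0.289])] scene [array([0.691, 1.178]), array([0.699, 0.938]), array([0.331, 0.274])]
0.3 tablet top-view [array([0.391, 0.433]), array([0.458, 0.389]), array([0.403, 0.276]), array([0.336, 0.269])] scene [array([0.507, 0.662]), array([0.513, 0.498]), array([0.261, 0.042])]
0.4 tablet top-view [array([0.4  , 0.389]), array([0.457, 0.352]), array([0.41 , 0.256]), array([0.353, 0.25 ])] scene [array([0.324, 0.147]), array([0.327, 0.057]), array([ 0.19, -0.19])]
pink 0.1 [0.641 0.564] [0.534 0.373]
pink 0.15 [0.577 0.441] [0.529 0.36 ]
pink 0.2 [0.513 0.318] [0.524 0.347]
pink 0.25 [0.449 0.195] [0.52  0.333]
green 0.1 [0.444 0.231] [0.414 0.176]
green 0.15 [0.404 0.148] [0.416 0.174]
green 0.2 [0.363 0.065] [0.418 0.171]
green 0.25 [ 0.323 -0.018] [0.42  0.169]
scope etc: brown bottle near [0.432 0.336 0.1  ]
```

Call:
carry_out:
  targets:
    - [0, 0, -0.1, 0, 0, 0]
    - [0, 0, -0.1, 0, 0, -0.15]
    - [0, 0, -0.1, 0, 0, -0.15]
    - [0, 0, -0.1, 0, 0, -0.15]
    - [0, 0, -0.1, 0, 0, -0.15]
  hand: 1

```text
time_s: 0.72
tcp_pos: [0.2903, 0.6089, 0.4859]
eef_rot: [180.0, 0.0, 10.8]
contact_force: [0.3, 1.0, 0.5]
gripper_width: 0.0878
gripper_force: 0.0
```

Call:
carry_out:
  targets:
    - [0.016, 0.11, 0, 0, 0, 0]
    - [0.016, 0.11, 0, 0, 0, 0]
    - [0.016, 0.11, 0, 0, 0, 0]
    - [0.016, 0.11, 0, 0, 0, 0]
    - [0.016, 0.11, 0, 0, 0, 0]

```text
time_s: 1.35
tcp_pos: [0.3801, 0.3443, 0.4843]
eef_rot: [180.0, 0.0, 10.5]
contact_force: [0.7, 0.9, 0.5]
gripper_width: 0.0874
gripper_force: 0.0
```

Call:
carry_out:
  targets:
    - [0.016, 0.11, 0, 0, 0, 0]
    - [0.016, 0.11, 0, 0, 0, 0]
    - [0.016, 0.11, 0, 0, 0, 0]
    - [0.016, 0.11, 0, 0, 0, 0]
    - [0.016, 0.11, 0, 0, 0, 0]

```text
time_s: 1.98
tcp_pos: [0.4695, 0.0814, 0.4845]
eef_rot: [-180.0, -0.0, 10.5]
contact_force: [0.7, 0.8, 0.8]
gripper_width: 0.0876
gripper_force: 0.0
```

Call:
carry_out:
  targets:
    - [0.016, 0.11, 0, 0, 0, 0]
    - [0, 0, 0, 0, 0, -0.15]
    - [0, 0, 0, 0, 0, -0.15]
    - [0, 0, 0, 0, 0, -0.15]
    - [0, 0, 0, 0, 0, -0.137]

```text
time_s: 2.6
tcp_pos: [0.4872, 0.0304, 0.4842]
eef_rot: [-180.0, 0.0, 46.0]
contact_force: [0.5, -0.5, 0.5]
gripper_width: 0.0876
gripper_force: 0.0
```

Call:
carry_out:
  targets:
    - [-0.045, 0.108, 0, 0, 0, 0]
    - [0, 0, 0.11, 0, 0, 0]
    - [0, 0, 0.11, 0, 0, 0]
    - [0, 0, 0.11, 0, 0, 0]
    - [0, 0, 0.11, 0, 0, 0]

```text
time_s: 3.22
tcp_pos: [0.5099, -0.0235, 0.2627]
eef_rot: [-180.0, -0.0, 45.7]
contact_force: [1.2, 0.9, -0.0]
gripper_width: 0.0876
gripper_force: 0.0
```

```bash
python3 - <<'E'
from h import *
ims=[]
a=r.capture("scene")[:,:,::-1][120:300,210:390]; b=r.capture("top")[:,:,::-1][130:260,200:370]
a=cv2.resize(a,(400,400),interpolation=cv2.INTER_CUBIC); b=cv2.resize(b,(400,306),interpolation=cv2.INTER_CUBIC)
b=cv2.copyMakeBorder(b,0,94,0,0,0)
cv2.imwrite("pics/a1.png",np.hstack([a,b]))
E
```

```text
(no output)
```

View pics/a1.png

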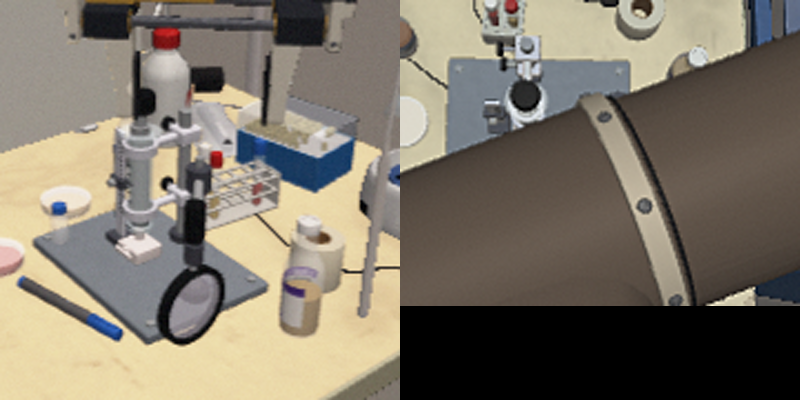

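The fingers (crop left (135,90) and (267,90)) straddle the grip at (195,190), and nothing is in their way, so I go down and close.

Call:
carry_out:
  targets:
    - [0, 0, 0.1, 0, 0, 0]
    - [0, 0, 0.06, 0, 0, 0]
    - [0, 0, 0.044, 0, 0, 0]

```text
time_s: 3.7
tcp_pos: [0.5114, -0.0231, 0.1636]
eef_rot: [179.9, -0.0, 45.8]
contact_force: [0.7, -0.0, -0.0]
gripper_width: 0.0874
gripper_force: 0.0
```

Call:
carry_out:
  targets:
    - [0, 0, 0, 0, 0, 0]
    - [0, 0, 0, 0, 0, 0]
    - [0, 0, 0, 0, 0, 0]
    - [0, 0, 0, 0, 0, 0]
    - [0, 0, 0, 0, 0, 0]
  hand: 0
  squeeze: 15

```text
time_s: 4.32
tcp_pos: [0.5105, -0.0233, 0.163]
eef_rot: [180.0, -0.0, 45.7]
contact_force: [-0.4, 0.2, -0.7]
gripper_width: 0.0431
gripper_force: 0.0
```

Call:
carry_out:
  targets:
    - [0, 0, 0, 0, 0, 0]
    - [0, 0, 0, 0, 0, 0]
    - [0, 0, 0, 0, 0, 0]
    - [0, 0, 0, 0, 0, 0]
    - [0, 0, 0, 0, 0, 0]

```text
time_s: 4.95
tcp_pos: [0.5102, -0.0233, 0.1625]
eef_rot: [-180.0, 0.0, 45.7]
contact_force: [-0.6, -0.3, 0.6]
gripper_width: 0.0156
gripper_force: 15.0
```

Call:
carry_out:
  targets:
    - [0.003, -0.041, 0, 0, 0, 0.158]
    - [0.003, -0.041, 0, 0, 0, 0.158]
    - [0.003, -0.041, 0, 0, 0, 0.158]
    - [0.003, -0.041, 0, 0, 0, 0.158]
    - [0.003, -0.041, 0, 0, 0, 0.158]

```text
time_s: 5.58
tcp_pos: [0.4711, 0.069, 0.1625]
eef_rot: [179.9, 0.1, -2.0]
contact_force: [2.9, -1.8, -2.3]
gripper_width: 0.0157
gripper_force: 15.0
```

Call:
carry_out:
  targets:
    - [0.004, -0.041, 0, 0, 0, 0.158]
    - [0.004, -0.041, 0, 0, 0, 0.158]
    - [0.004, -0.041, 0, 0, 0, 0.158]
    - [0.004, -0.041, 0, 0, 0, 0.158]
    - [0.003, -0.041, 0, 0, 0, 0.158]

```text
time_s: 6.2
tcp_pos: [0.5145, 0.1604, 0.1625]
eef_rot: [179.9, 0.1, -49.4]
contact_force: [-5.1, 1.1, 3.6]
gripper_width: 0.0154
gripper_force: 15.0
```

Call:
carry_out:
  targets:
    - [0, 0, 0, 0, 0, 0]

```text
time_s: 6.32
tcp_pos: [0.5162, 0.1615, 0.1625]
eef_rot: [-179.9, 0.1, -49.2]
contact_force: [-5.3, 7.8, 3.2]
gripper_width: 0.0157
gripper_force: 15.0
```

Call:
carry_out:
  targets:
    - [0, 0, 0, 0, 0, 0]
    - [0, 0, 0, 0, 0, 0]
    - [0, 0, 0, 0, 0, 0]
    - [0, 0, 0, 0, 0, 0]
    - [0, 0, 0, 0, 0, 0]
  hand: 0.5

```text
time_s: 6.95
tcp_pos: [0.5158, 0.1591, 0.1626]
eef_rot: [-180.0, -0.0, -49.1]
contact_force: [0.2, -0.8, -0.8]
gripper_width: 0.0433
gripper_force: 0.0
```

Call:
carry_out:
  targets:
    - [0, 0, -0.04, 0, 0, 0]
    - [0, 0, -0.06, 0, 0, 0]
    - [0, 0, -0.1, 0, 0, 0]

```text
time_s: 7.32
tcp_pos: [0.5149, 0.1587, 0.2622]
eef_rot: [179.8, 0.0, -49.1]
contact_force: [1.3, 0.8, -0.2]
gripper_width: 0.0441
gripper_force: 0.0
```

Call:
carry_out:
  targets:
    - [0, 0, -0.02, 0, 0, -0.156]
    - [0, 0, 0, 0, 0, -0.156]
    - [0, 0, 0, 0, 0, -0.156]
    - [0, 0, 0, 0, 0, -0.156]
    - [0, 0, 0, 0, 0, -0.156]
  hand: 1

```text
time_s: 7.95
tcp_pos: [0.5158, 0.1592, 0.2726]
eef_rot: [-180.0, -0.0, -2.0]
contact_force: [-0.2, -0.1, 0.7]
gripper_width: 0.0855
gripper_force: 0.0
```

```bash
python3 - <<'E'
from h import *
a=r.capture("scene")[:,:,::-1]; b=r.capture("top")[:,:,::-1]
cv2.imwrite("pics/s2.png",a);cv2.imwrite("pics/t2.png",b)
a=cv2.resize(a[130:260,220:350],(585,585),interpolation=cv2.INTER_CUBIC)
b=cv2.resize(b[130:260,200:250+70],(200,217));b=cv2.copyMakeBorder(b,0,585-217,0,0,0)
cv2.imwrite("pics/a2.png",np.hstack([a,b]))
E
```

```text
(no output)
```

View pics/a2.png

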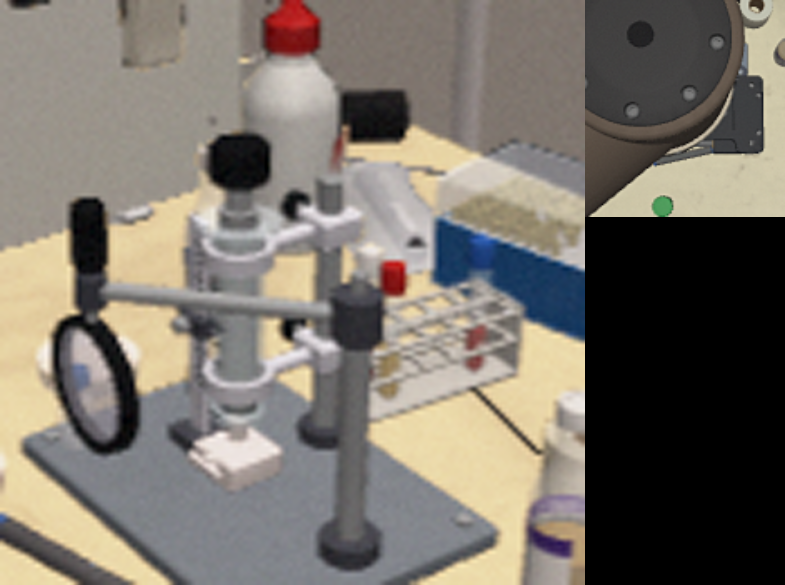

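```bash
python3 - <<'E'
from h import *
np.set_printoptions(precision=4,suppress=True)
s=lambda u,v:((u+.5)/4.5-.5+220,(v+.5)/4.5-.5+130)
print("knob",atz("scene",s(239.5,161),.184),"grip top",atz("scene",s(88,208),.184),"mid",atz("scene",s(89,237),.168))
e1,d1=ray("scene",s(239.5,161)); 
t2=cv2.imread("pics/top0.png")
g=cv2.imread("pics/scene0.png",0)[192:214,260:276]; print(g)
E
```

```text
knob [0.5989 0.1554 0.184 ] grip top [0.5124 0.1548 0.184 ] mid [0.5144 0.1578 0.168 ]
[[179 125 105 117  85 120  95  80  98 107 115 123 124 126 124 124]
 [179 130 113 114 112 131 100  76  93 111 115 120 122 125 122 121]
 [183 134 114 116  86 121 105  65  73 104 118 123 125 123 125 120]
 [176 132 113 114 113 128 116 110  97 103 111 122 123 125 126 121]
 [170 134 114 114  99 126 129 134 123 114 116 121 126 124 122 119]
 [166 117 107 114 109 131 130 130 117 113 119 123 121 124 125 121]
 [ 90  77 101 111  96 127 128  94  82 104 117 123 127 124 125 121]
 [ 68  70  73  95 106 128 115 127 106 108 120 124 124 125 124 120]
 [132  93  64  67  65  91  83  94 107 115 117 121 124 123 125 122]
 [162 123  60  48  63  70  61  68  93 106 116 120 124 122 125 123]
 [124 123  74  34  42  42  45  57  68  99 117 125 124 124 123 121]
 [101  92  56  33  41  43  56  83  74  79 108 123 125 127 122 123]
 [161 147  92  46  37  46  50  79 109 111 119 125 123 127 128 121]
 [201 188 140  92  56  83 103 138 132 115 116 124 127 126 125 121]
 [204 191 139 110  93 121 151 124  96 105 119 122 126 127 127 121]
 [203 191 141  97  84 120 153 165 127 108 117 126 125 126 127 121]
 [205 193 139 116  93  96 145 167 138 117 122 125 124 124 125 123]
 [205 191 142 111  91 122 159 164 137 117 120 126 126 128 124 119]
 [204 189 140 115  90 141 188 139  96 106 119 125 125 128 126 123]
 [200 170 125  98  88 169 198 154 103 109 116 124 127 127 125 123]
 [198 164 122 112 101 182 195 150 123 117 117 129 126 126 124 122]
 [191 159 125  95  81 134 195 179 135 120 121 124 124 129 126 122]]
```

Call:
carry_out:
  targets:
    - [0.083, 0.008, 0, 0, 0, 0]
    - [0.083, 0.008, 0, 0, 0, 0]

```text
time_s: 8.3
tcp_pos: [0.5994, 0.148, 0.2732]
eef_rot: [-180.0, -0.1, -2.5]
contact_force: [-0.1, 0.2, 0.4]
gripper_width: 0.0879
gripper_force: 0.0
```

Call:
carry_out:
  targets:
    - [0, -0.014, 0, 0, 0, 0]
    - [0, 0, 0.06, 0, 0, 0]
    - [0, 0, 0.06, 0, 0, 0]
    - [0, 0, 0.04, 0, 0, 0]
    - [0, 0, 0.036, 0, 0, 0]

```text
time_s: 8.93
tcp_pos: [0.5979, 0.1551, 0.1738]
eef_rot: [180.0, 0.0, -2.5]
contact_force: [0.5, -0.0, 0.3]
gripper_width: 0.0873
gripper_force: 0.0
```

Call:
carry_out:
  targets:
    - [0, 0, 0, 0, 0, 0]
    - [0, 0, 0, 0, 0, 0]
    - [0, 0, 0, 0, 0, 0]
    - [0, 0, 0, 0, 0, 0]
    - [0, 0, 0, 0, 0, 0]
  hand: 0.4
  squeeze: 4

```text
time_s: 9.55
tcp_pos: [0.5988, 0.155, 0.1749]
eef_rot: [-180.0, -0.0, -2.3]
contact_force: [0.2, 0.4, 0.0]
gripper_width: 0.0429
gripper_force: 0.0
```

Call:
carry_out:
  targets:
    - [0, 0, 0, 0, 0, 0]
    - [0, 0, 0, 0, 0, 0]
    - [0, 0, 0, 0, 0, 0]
    - [0, 0, 0, 0, 0, 0]
  hand: 0
  squeeze: 4

```text
time_s: 10.05
tcp_pos: [0.5989, 0.1553, 0.1747]
eef_rot: [-180.0, -0.0, -2.3]
contact_force: [0.1, 2.6, -1.5]
gripper_width: 0.028
gripper_force: 4.0
```

Call:
carry_out:
  targets:
    - [0, 0, 0, 0, 0, 0]
    - [0, 0, 0, 0, 0, 0]

```text
time_s: 10.3
tcp_pos: [0.5989, 0.1553, 0.1747]
eef_rot: [-180.0, -0.0, -2.3]
contact_force: [0.2, 3.5, 0.4]
gripper_width: 0.0273
gripper_force: 4.0
```

Call:
carry_out:
  targets:
    - [0, -0.002, 0, 0, 0, 0]
    - [0, 0, 0, 0, 0, 0]

```text
time_s: 10.55
tcp_pos: [0.5987, 0.1556, 0.1746]
eef_rot: [180.0, 0.0, -2.3]
contact_force: [0.1, 0.9, 1.1]
gripper_width: 0.0276
gripper_force: 4.0
```

Call:
carry_out:
  targets:
    - [0, 0, 0, 0, 0, 0]
    - [0, 0, 0, 0, 0, 0]

```text
time_s: 10.8
tcp_pos: [0.5987, 0.1558, 0.1746]
eef_rot: [180.0, 0.0, -2.3]
contact_force: [-0.1, 0.6, 1.3]
gripper_width: 0.0279
gripper_force: 4.0
```

Call:
carry_out:
  targets:
    - [0, 0, 0, 0, 0, 0]
    - [0, 0, -0.005, 0, 0, 0]
    - [0, 0, -0.005, 0, 0, 0]
    - [0, 0, -0.005, 0, 0, 0]
    - [0, 0, -0.005, 0, 0, 0]
  squeeze: 10

```text
time_s: 11.42
tcp_pos: [0.5986, 0.1559, 0.1846]
eef_rot: [180.0, 0.0, -2.3]
contact_force: [0.1, -0.6, -2.3]
gripper_width: 0.0278
gripper_force: 10.0
```

Call:
carry_out:
  targets:
    - [0, 0, -0.005, 0, 0, 0]
    - [0, 0, -0.005, 0, 0, 0]
    - [0, 0, -0.005, 0, 0, 0]
    - [0, 0, -0.005, 0, 0, 0]
    - [0, 0, 0, 0, 0, 0]

```text
time_s: 12.05
tcp_pos: [0.5988, 0.156, 0.1948]
eef_rot: [-180.0, -0.0, -2.3]
contact_force: [-0.2, -0.3, -1.8]
gripper_width: 0.0276
gripper_force: 10.0
```

Call:
carry_out:
  targets:
    - [0, 0, -0.005, 0, 0, 0]
    - [0, 0, -0.005, 0, 0, 0]
    - [0, 0, -0.005, 0, 0, 0]
    - [0, 0, -0.005, 0, 0, 0]

```text
time_s: 12.55
tcp_pos: [0.5987, 0.156, 0.2048]
eef_rot: [-180.0, -0.0, -2.3]
contact_force: [-0.3, 0.4, -2.1]
gripper_width: 0.0277
gripper_force: 10.0
```

Call:
carry_out:
  targets:
    - [0, 0, -0.005, 0, 0, 0]
    - [0, 0, -0.005, 0, 0, 0]
    - [0, 0, -0.005, 0, 0, 0]
    - [0, 0, 0, 0, 0, 0]
    - [0, 0, 0, 0, 0, 0]

```text
time_s: 13.18
tcp_pos: [0.5986, 0.156, 0.212]
eef_rot: [180.0, 0.0, -2.3]
contact_force: [-0.4, 1.1, -1.9]
gripper_width: 0.0275
gripper_force: 10.0
```

```bash
python3 - <<'E'
from h import *
np.set_printoptions(precision=2,suppress=True)
a=r.capture("scene")[:,:,::-1]
cv2.imwrite("pics/a3.png",cv2.resize(a[150:250,220:320],(600,600),interpolation=cv2.INTER_CUBIC))
for z in(.088,): 
  for p in((.599,.155),(.5993,.170)): print((proj("scene",[*p,z])-[220,150]+.5)*6-.5)
s=r.get_state();print(s['tcp_pos'],s['contact_force'],s['moment'])
E
```

```text
[319.03 334.08]
[294.85 318.73]
[0.6  0.16 0.21] [-0.05  0.54 -1.5 ] [-0.07 -0.03  0.01]
```

View pics/a3.png

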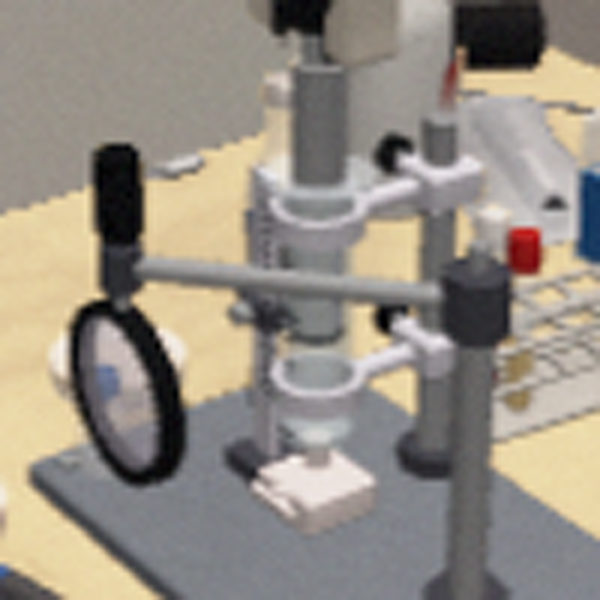

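```bash
python3 - <<'E'
from h import *
np.set_printoptions(precision=2,suppress=True)
for z in(.083,.088,.093): print(z,proj("scene",[.5928,.1472,z]),"needle",proj("scene",[.5993,.170,z]))
a=np.mean([cv2.cvtColor(r.capture("scene"),cv2.COLOR_RGB2GRAY).astype(float) for _ in range(6)],0)
print(a[196:214,262:282].astype(int))
E
```

```text
0.083 [272.73 209.41] needle [268.72 204.66]
0.088 [272.74 207.42] needle [268.72 202.71]
0.093 [272.75 205.43] needle [268.73 200.74]
[[144 146 147 150 152 156 159 162 165 168 171 171 172 171 171 171 177 177
  176 175]
 [103 106 109 115 120 124 129 133 137 141 144 147 148 150 154 156 160 162
  165 169]
 [ 90  96  98  97  96  99  97  99 100 103 104 108 112 117 120 126 129 134
  138 143]
 [ 78  97 109 113  94 106 101  97  98 101 101 103  99  95  96 101 103 101
  102 106]
 [ 67  69  68  95  85  98 113 119 124 127 129 131 128 112 107 134 141 130
  130 132]
 [ 63  49  64  70  60  71  96 114 124 127 131 130 129 128 121 155 180 202
  208 207]
 [ 76  34  42  45  52  54  73 107 122 128 132 131 129 125 121 154 181 205
  211 182]
 [ 59  38  41  44  59  88  74  84 116 127 130 129 129 125 119 153 183 206
  213 188]
 [ 96  49  45  47  52  85  90 110 121 128 130 130 129 124 114 138 180 206
  213 215]
 [145  93  60  85 106 147 108  83 105 119 124 124 124 106  87 133 181 208
  214 215]
 [147 116  95 127 160 127  91  82  79  77  76  77  77  80 115 158 185 207
  213 213]
 [146 102  86 125 156 170 145 144 129 108 105 105 123 131 157 172 185 206
  213 213]
 [146 119  95 102 148 171 169 171 176 178 180 180 179 176 170 171 184 207
  214 216]
 [145 119  94 128 162 169 167 170 168 167 170 169 171 168 168 171 188 199
  210 223]
 [144 117  95 146 195 144 113 144 153 156 156 158 155 151 148 159 184 215
  225 223]
 [131 102  91 176 206 159 119 140 153 155 158 157 155 149 143 132 149 206
  214 197]
 [129 116 107 187 201 157 140 149 153 155 157 156 153 150 143 131 144 204
  200 157]
 [128  98  82 138 200 184 153 152 153 154 156 152 152 148 146 140 181 210
  184 157]]
```

The lower end's front edge is at row 207.2, against 207.4 expected for 88 mm. The needle tip is at about row 202.8, which also gives about 88 mm. They are level within about 1 mm, the plunger is held with almost no side force, and the lens is in place, so I'm handing in.

```bash
python3 -c "
from h import *
print(r.get_state()['gripper_force'],r.get_state()['contact_force']); print(r.close_job())"
```

```text
9.999864846467972 [ 0.76545808 -0.14412559 -2.06160156]
the job is handed in; nothing more can be done
None
```

I swung the lens squarely in front of the barrel and released it, then drew the steel plunger up about 38 mm and handed the job in while still holding it, its lower end within about 1 mm of the needle by the camera; no verdict came back.

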